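# Take a vial out of the dry-block heater

### The arm

A 7-joint arm with a two-finger parallel gripper is mounted at the origin on a cart in front of the work surface, level with it; the furniture and walls round the work are solid. World frame = base frame: x ahead of the robot, y to its left, z up, the work surface at z = 0. Lengths are in mm, angles in degrees, forces in N, time in s.
With the tool pointing down it reaches from about 400 to 850 mm from the base axis. Payload 10.4 kg.
Tool frame: the origin (TCP) lies midway between the tips of the shut fingers; the grasp point (between the pads) lies 19 mm behind it (ctrl.tcp_to_grasp is the z of the grasp point in the tool frame, in mm); z points along the fingers, y is the line along which they close (so a half turn about z gives the same grasp; the last joint's range is limited). The gripper opens to 87 mm and grips with 3 to 60 N. Pads are 19 mm wide; open, the fingers measure 117 mm over their backs; the gripper's body (75 mm by 190 mm) begins 51 mm behind the grasp point.
Start: joints at [-65.18, 19.034, -3.707, 83.658, 1.238, 77.344, -5.071], TCP at [275.104, 561.222, 222.576] pointing down, gripper open.
Joint ranges: [-148.97, 148.97], [-28.65, 121.19], [-84.17, 76.75], [9.2, 138.47], [-72.65, 252.65], [3.7, 117.97], [-149.18, 149.18]. Speed limits (degrees/s): [127.2, 127.2, 159.86, 159.86, 180, 180, 180].

### API

Orientations are given as a 3x3 rotation matrix whose columns are the frame's x, y, z axes.
In Python, from station import ctrl gives the robot as it stands.
- The arm moves only by the shell command python3 -m handwheel 'ROWS'. ROWS is JSON, a list that holds one entry, the list of rows, each a list of 7 numbers: the shift along the tool's x, y, z in units of 20 cm (1.0 is 20 cm), then the turn, a rotation vector about the tool's x, y, z in units of 45 degrees (1.0 is 45 degrees), then the opening, from 0 (shut) to 1 (fully open). A call has 1 to 8 rows; each row shifts and turns the commanded pose from where the row before left it, along the tool's axes as they then stand; what a row does not reach is not made up. A row lasts 1/8 s, in which the tool goes at most 62.5 mm and 10.7 degrees, less where a joint would pass 70% of its speed; a pose out of reach is approached as far as the arm can. A call with a number of a shift or a turn outside -1 to 1 is refused whole. A call with a gripper value outside its range is refused whole. The fingers move at their own pace and stop on an object; the grip force is fixed at half the most. Time passes only in rows, so rows that do not move let the fingers close. It gives the time, the measured TCP pose, the force, the opening and the grip force at its end, in the units of the state.
- ctrl.sense(): the state, without advancing time (a new reading comes with each control period).
- ctrl.get_image(name): name is "scene" or "top"; returns the picture (480x640x3 uint8, red, green, blue); there is no depth.
- ctrl.camera_model(name): a dict with "vfov" (degrees; the focal length in pixels is half the picture's height over the tangent of half this angle, whatever the lens; pixels are square), "cx", "cy" (the principal point, pixels), "R" (3x3) and "t" (3): a world point X has camera coordinates R X + t. Camera axes: x right, y down, z forward; pixel columns grow to the right and rows downward; lengths in mm; the calibration is good to about 2 mm. A picture is of the moment at which its call begins. camera_model takes no time and is no camera call.
- ctrl.job_done(): hands the job in; it is judged then, once.
The state is a dict: "clock": time; "joints": joint angles; "joint_velocities": joint speeds; "joint_torque": joint torques, N m; "eef_pos": TCP position; "tcp_rot": TCP orientation; "ft_force": force on the tool from outside, world axes, zero at the start; "ft_torque": the same for the moment, N m; "width": finger opening in mm; "finger_force": force on a finger pad.
Only numpy, scipy, OpenCV 4.12 (cv2) and the standard library are available. Lean on these libraries where they do the work, as an engineer would, in place of code of your own. Each camera call takes 0.05 s, during which the arm holds its last target. There are 200 camera calls.

### The job

Swing the dry-block heater's cover right up, draw the vial with the red disc on its cap straight up out of its deep well, and stand it upright on the floor of the white carrier, beside the jar, without tipping or dropping it. Then close the cover fully again. Leave the vial with the blue disc down in its well and the jar standing in the carrier.

Things in the scene. Friction and masses are not known exactly. Their poses are not given: they have to be found in the camera images.
- heater: White bench dry-block heater, fixed, 130 mm (x, front to back) x 170 mm (y, width) x 98 mm high. Origin at the centre of its underside, on the worktop; x points to its back, z up; the front with the display faces -x, toward the robot. Under its cover two vials stand in two deep wells, either vial in either well.
- cover (a joint): Angle of the heater's cover (grey frame, clear window, 8 mm thick, 170 mm wide, reaching 122 mm forward of the hinge): 0 = shut; grows as the front edge swings up and back; 1.57 = upright; stop at 1.9. Starts at 0 to 0.25. Stiff hinge: stays where it is left, about 1.2 N at the tab moves it. At about 1.7 it leaves room for a gripper over the wells.
- cover_hinge (a point): Middle of the cover's hinge line, fixed to the heater at heater x = +55 mm, z = 100 mm; the hinge line runs along the heater's y axis.
- cover_tab (a point): Grip point in the blue tab at the middle of the cover's front edge, 155 mm from the hinge line, 33 mm out from the edge. Tab: 24 mm wide (along heater y), 12 mm thick, 52 mm long; the point is mid-thickness, 19 mm from its end, 5 mm above the hinge line when shut. Pinched from above across its width it pivots between the fingers as the cover swings.
- channel (a point): Middle of the floor of the heater's aluminium finger channel, at heater x = -25 mm, y = 0, z = 56 mm. The channel is 39 mm wide in x, its walls rise to z = 98 mm; it runs along heater y, open at both ends. So fingers reach a vial only from straight above, closing along heater y.
- well_left (a point): Centre of the mouth of one well, in the channel's floor at heater x = -25 mm, y = +40 mm, z = 56 mm. Round, 26 mm in diameter, bottom at z = 16 mm, 40 mm below the channel's floor. The vials stand 54 mm apart between their sides: open the fingers only some 25 mm wider than a vial.
- well_right (a point): The same for the other well, at heater x = -25 mm, y = -40 mm.
- red_vial_mid (a point): Centre, half-way up, of the vial to take: clear, flat-bottomed, 78 mm tall, barrel 24 mm in diameter, white cap 25.6 mm in diameter over its top 16 mm, red disc on the cap; about 31 g, loose. z is its axis (up). In its well this point is 55 mm and its top 94 mm above the worktop.
- blue_vial_mid (a point): Centre, half-way up, of the other vial, the same but with a blue disc on its cap. It stays in its well.
- carrier: White open carrier, loose, 74 mm (x) x 215 mm (y) x 30 mm high, walls about 3.5 mm thick; origin at the centre of its underside, on the worktop, z up. Its inner floor is 4 mm up, 68 x 208 mm. The jar stands in its -y half.
- carrier_free (a point): Middle of the free part of the carrier's inner floor, at carrier y = +35 mm, 4 mm above the worktop.
- jar_mid (a point): Centre, half-way up, of the violet stain jar with a grey lid (61 x 61 x 72 mm) that stands in the carrier at about carrier y = -68 mm; loose.
- chem_analyser: Obstacle between heater and carrier: big white bench analyser, fixed, never moved. It fills world x from 0.555 m back, y from -0.115 to 0.18 m; its low front ledge is 0.12 m high, and from x = 0.575 m back its housing is 0.355 m high. Carry the vial past it on the robot's side, in front of it, with room for the gripper's body. Origin at the middle of its underside.

How it is judged:
By the outcome, as a careful person would: the job done as asked, in the order asked, and still so for the second after the job is handed in, with the robot touching nothing.
It also fails if it takes over 72 s, if anything falls off the work surface, if the arm or the gripper's body presses on something with over 40 N, if the wrist force passes 120 N, or if a joint passes its speed limit or range.

## Working session

There is one attempt and no reset: what is moved stays moved. The work goes in short steps, Python scripts to look and compute and a shell command to move; the robot and the scene stay as the last step left them, time stands still between calls to the robot, and variables do not carry over. Pictures are saved under pics/ and viewed, at most 12 in all, crops included, and the job is handed in when it is done.

```bash
ls; mkdir -p pics
python3 - <<'E'
from station import ctrl
import cv2,numpy as np
s=ctrl.sense();print(s['clock'],s['eef_pos'],s['width']);print(np.round(s['tcp_rot'],3), ctrl.tcp_to_grasp)
for n in('scene','top'):
    cv2.imwrite(f'pics/{n}0.png',ctrl.get_image(n)[:,:,::-1]);m=ctrl.camera_model(n);print(n,m)
E
```

```text
pics
0.0 [274.94211039 560.84714441 221.72006583] 86.91905089391126
[[-0.898  0.44  -0.001]
 [ 0.44   0.898 -0.001]
 [-0.    -0.001 -1.   ]] -18.700000000000003
scene {'vfov': 48.42009691064106, 'cx': 324.1293861347525, 'cy': 241.61762274386592, 'R': array([[ 0.86051604, -0.50892433,  0.02254253],
       [-0.20224984, -0.38191916, -0.90179419],
       [ 0.46755443,  0.77144914, -0.43157743]]), 't': array([-514.18040718,  223.53817344,  979.14796797])}
top {'vfov': 47.9244082228829, 'cx': 324.910692215644, 'cy': 239.9901201493559, 'R': array([[-0.02070612, -0.99975331, -0.00803558],
       [-0.99518983,  0.02138002, -0.09560382],
       [ 0.09575203,  0.00601734, -0.99538703]]), 't': array([  23.13881393,  614.81727183, 1425.06986162])}
```

View pics/scene0.png

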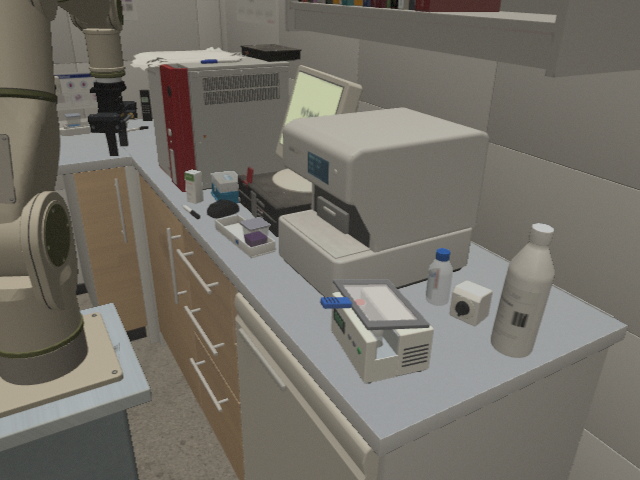

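View pics/top0.png

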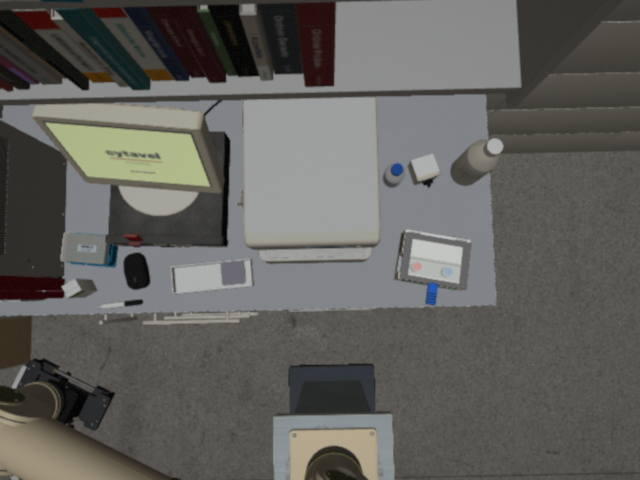

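Scene: the heater is front right with the cover slightly raised. Blue tab is at scene (337,302) and top (432,293). In the top view the red disc is at (417,267), i.e. the +y well, and the blue disc at (447,272). The carrier is at top (212,277) with the jar in its right (-y) end, at (232,273).

```bash
cat > h.py <<'E'
import numpy as np,cv2
from station import ctrl
M={n:ctrl.camera_model(n) for n in('scene','top')}
def ray(n,p):
    m=M[n];f=240/np.tan(np.radians(m['vfov']/2));R=m['R']
    d=R.T@np.array([(p[0]-m['cx'])/f,(p[1]-m['cy'])/f,1]);return -R.T@m['t'],d/np.linalg.norm(d)
def plane(n,p,z):
    o,d=ray(n,p);return o+d*(z-o[2])/d[2]
def proj(n,X):
    m=M[n];f=240/np.tan(np.radians(m['vfov']/2));c=m['R']@np.array(X)+m['t'];return c[:2]/c[2]*f+[m['cx'],m['cy']]
def tri(ps):
    A=np.zeros((3,3));b=np.zeros(3);L=[]
    for n,p in ps.items():
        o,d=ray(n,p);P=np.eye(3)-np.outer(d,d);A+=P;b+=P@o;L.append((o,P))
    X=np.linalg.solve(A,b);return X,[round(float(np.linalg.norm(P@(X-o))),1) for o,P in L]
def mask(im,roi,lo,hi):
    "HSV mask in roi x0,y0,x1,y1"
    h=cv2.cvtColor(im,cv2.COLOR_RGB2HSV);m=cv2.inRange(h,lo,hi);k=np.zeros_like(m);x0,y0,x1,y1=roi;k[y0:y1,x0:x1]=m[y0:y1,x0:x1]
    n,l,s,c=cv2.connectedComponentsWithStats(k)
    if n<2:return None,None,0
    i=1+s[1:,4].argmax();return c[i],(l==i).astype(np.uint8),s[i,4]
def rect(m):
    c=cv2.findContours(m,0,2)[0];c=max(c,key=cv2.contourArea);return cv2.boxPoints(cv2.minAreaRect(c))
E
python3 - <<'E'
from h import *
S=cv2.imread('pics/scene0.png')[:,:,::-1];T=cv2.imread('pics/top0.png')[:,:,::-1]
B=((100,130,60),(125,255,255))
cs,ms,a=mask(S,(315,285,360,320),*B);ct,mt,b=mask(T,(415,275,450,310),*B)
print('tab',cs,a,ct,b,tri({'scene':cs,'top':ct}));
for n,m in(('scene',ms),('top',mt)): print(n,rect(m).round(1).tolist())
for nm,roi,lo,hi in(('red',(405,255,430,280),(0,40,60),(12,255,255)),('blue',(435,260,462,282),(100,40,60),(125,255,255))):
    c,m,a=mask(T,roi,lo,hi);print(nm,c,a,None if c is None else plane('top',c,94))
c,m,a=mask(S,(345,292,375,312),(0,40,60),(12,255,255));print('red scene',c,a)
c,m,a=mask(T,(160,250,265,300),(0,0,150),(180,60,255));r=rect(m);print('carrier',a,[plane('top',p,30).round(0).tolist() for p in r])
c,m,a=mask(T,(215,255,255,290),(115,20,40),(165,255,255));print('jar',c,a)
for n,I,r in(('scene',S,(205,160,285,260)),('top',T,(395,225,475,310))):
    cv2.imwrite(f'pics/c_{n}.png',cv2.resize(I[r[1]:r[3],r[0]:r[2],::-1],None,fx=5,fy=5,interpolation=cv2.INTER_CUBIC))
a=cv2.imread('pics/c_scene.png');b=cv2.imread('pics/c_top.png');h=max(len(a),len(b))
cv2.imwrite('pics/c.png',np.hstack([cv2.copyMakeBorder(x,0,h-len(x),0,0,0) for x in(a,b)]))
E
```

```text
tab [335.62025316 301.89873418] 237 [431.41025641 293.32307692] 195 (array([ 467.77770867, -251.93946387,  131.01946629]), [0.9, 0.9])
scene [[321.0, 297.0], [351.0, 297.0], [351.0, 307.0], [321.0, 307.0]]
top [[425.6000061035156, 303.29998779296875], [428.20001220703125, 282.29998779296875], [437.29998779296875, 283.3999938964844], [434.70001220703125, 304.5]]
red [416.9  265.82] 50 [ 537.5370874  -224.15957037   94.        ]
blue [448. 271.] 45 [ 522.63563561 -303.00738193   94.        ]
red scene [359.6122449  301.59183673] 49
carrier 1387 [[555.0, 417.0, 30.0], [567.0, 214.0, 30.0], [493.0, 209.0, 30.0], [481.0, 411.0, 30.0]]
jar [237.5 267.5] 2
```

View pics/c.png

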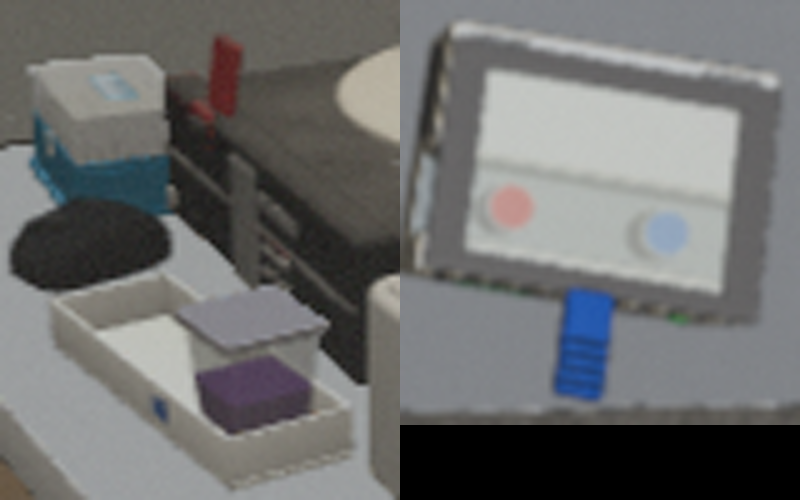

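```bash
cat >> h.py <<'E'
from scipy.spatial.transform import Rotation as Ro
def down(yaw):  # tool y at world angle yaw(deg), z down
    c,s=np.cos(np.radians(yaw)),np.sin(np.radians(yaw));y=np.array([c,s,0]);z=np.array([0,0,-1.]);return np.c_[np.cross(y,z),y,z]
def plan(wps,step=40,dec=2,grip=1):
    s=ctrl.sense();p=np.array(s['eef_pos']);R=np.array(s['tcp_rot']);out=[]
    for x,y,z,yaw in wps:
        t=np.array([x,y,z],float);n=max(1,int(np.ceil(np.linalg.norm(t-p)/step)),int(np.ceil(np.degrees(np.linalg.norm((Ro.from_matrix(R).inv()*Ro.from_matrix(down(yaw))).as_rotvec()))/9)))
        for k in range(n,0,-1):
            d=np.round(R.T@((t-p)/k)/200,dec);r=np.round(np.degrees((Ro.from_matrix(R).inv()*Ro.from_matrix(down(yaw))).as_rotvec())/k/45,dec)
            out.append([*(d+0.).tolist(),*(r+0.).tolist(),grip]);p=p+R@d*200;R=R@Ro.from_rotvec(np.radians(r*45)).as_matrix()
    for i in range(0,len(out),8):print('[['+','.join('['+','.join(f'{v:g}' for v in q)+']' for q in out[i:i+8])+']]')
    print('end',p.round(1),'now',np.round(s['eef_pos'],1),s['clock'])
E
python3 - <<'E'
from h import *
plan([(430,330,225,79.3),(450,0,225,79.3),(459.7,-250.2,190,79.3)],step=50,grip=.6)
E
```

```text
[[[-0.2,-0.12,0,0,0,-0.06,0.6],[-0.2,-0.12,0,0,0,-0.06,0.6],[-0.19,-0.13,0,0,0,-0.06,0.6],[-0.18,-0.14,0,0,0,-0.05,0.6],[-0.17,-0.15,-0.01,0,0,-0.06,0.6],[-0.17,-0.17,0,0,0,-0.05,0.6],[-0.06,-0.23,0,0,0,0,0.6],[-0.06,-0.23,0,0,0,0,0.6]]]
[[[-0.06,-0.23,0,0,0,0,0.6],[-0.06,-0.23,0,0,0,0,0.6],[-0.06,-0.23,0,0,0,0,0.6],[-0.05,-0.22,0,0,0,0,0.6],[-0.06,-0.23,0,0,0,0,0.6],[-0.05,-0.2,0.03,0,0,0,0.6],[-0.05,-0.2,0.03,0,0,0,0.6],[-0.05,-0.2,0.03,0,0,0,0.6]]]
[[[-0.04,-0.21,0.03,0,0,0,0.6],[-0.05,-0.2,0.03,0,0,0,0.6],[-0.04,-0.21,0.02,0,0,0,0.6]]]
end [ 459.1 -250.5  190.7] now [275.  560.9 221.9] 0.1
```

```bash
python3 -m handwheel '[[[-0.2,-0.12,0,0,0,-0.06,0.6],[-0.2,-0.12,0,0,0,-0.06,0.6],[-0.19,-0.13,0,0,0,-0.06,0.6],[-0.18,-0.14,0,0,0,-0.05,0.6],[-0.17,-0.15,0,0,0,-0.06,0.6],[-0.17,-0.17,0,0,0,-0.05,0.6],[-0.06,-0.23,0,0,0,0,0.6],[-0.06,-0.23,0,0,0,0,0.6]]]'
python3 -m handwheel '[[[-0.06,-0.23,0,0,0,0,0.6],[-0.06,-0.23,0,0,0,0,0.6],[-0.06,-0.23,0,0,0,0,0.6],[-0.05,-0.22,0,0,0,0,0.6],[-0.06,-0.23,0,0,0,0,0.6],[-0.05,-0.2,0.03,0,0,0,0.6],[-0.05,-0.2,0.03,0,0,0,0.6],[-0.05,-0.2,0.03,0,0,0,0.6]]]'
python3 -m handwheel '[[[-0.04,-0.21,0.03,0,0,0,0.6],[-0.05,-0.2,0.03,0,0,0,0.6],[-0.04,-0.21,0.02,0,0,0,0.6],[0,0,0,0,0,0,0.6]]]'
python3 - <<'E'
from h import *
s=ctrl.sense();print(s['joints'],s['ft_force'])
plan([(459.7,-250.2,113.3,79.3)],step=20,dec=3,grip=.6)
S=ctrl.get_image('scene')[:,:,::-1];T=ctrl.get_image('top')[:,:,::-1]
a=cv2.resize(S[220:380,260:440],None,fx=2.2,fy=2.2);b=cv2.resize(T[220:320,380:480],None,fx=3.52,fy=3.52);cv2.imwrite('pics/d.png',np.hstack([a,b]))
E
```

```text
clock: 1.1
eef_pos: [435.9, 233.1, 222.1]
tcp_rot: [[-0.982, 0.188, -0.001], [0.188, 0.982, -0.0], [0.0, -0.0, -1.0]]
ft_force: [0.8, 1.0, -0.1]
width: 52.2
finger_force: 0.0
clock: 2.1
eef_pos: [456.7, -124.8, 204.2]
tcp_rot: [[-0.982, 0.188, -0.0], [0.188, 0.982, 0.0], [0.0, 0.0, -1.0]]
ft_force: [1.1, -0.5, 0.0]
width: 52.7
finger_force: 0.0
clock: 2.6
eef_pos: [457.9, -253.4, 188.0]
tcp_rot: [[-0.981, 0.193, -0.001], [0.193, 0.981, -0.001], [0.001, -0.002, -1.0]]
ft_force: [0.8, 0.5, 0.3]
width: 52.3
finger_force: 0.0
[-10.81150473   7.89038234  38.07890809 103.48314901  -5.04581933
  70.40023655 107.59409401] [0.76925704 0.4878866  0.34165228]
[[[-0.001,0.005,0.093,0,0,-0.002,0.6],[-0.002,0.004,0.093,-0.001,0,-0.002,0.6],[-0.002,0.004,0.094,0,-0.001,-0.003,0.6],[-0.001,0.005,0.093,-0.001,0,-0.002,0.6]]]
end [ 459.7 -250.2  113.4] now [ 457.9 -253.4  188. ] 2.6
```

View pics/d.png

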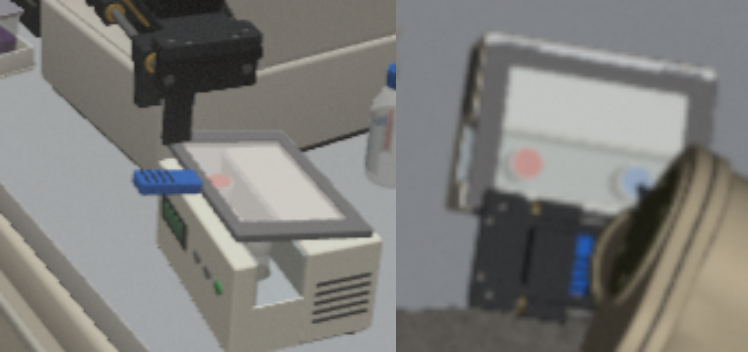

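Run:
```python
from h import *
s=ctrl.sense();p=s['eef_pos'];R=s['tcp_rot']
for w in(-40,-26,0,26,40):
  for n in M: print(n,w,proj(n,p+R[:,1]*w).round(0), 'palm',proj(n,p+R[:,1]*w-70*R[:,2]).round(0))
print('start scene',proj('scene',[275,561,222]))
for n in M: print('tab',n,proj(n,[459.7,-250.2,132]))
cv2.imwrite('pics/e.png',cv2.resize(ctrl.get_image('scene')[180:330,240:440,::-1],None,fx=4,fy=4))
```

```text
scene -40 [340. 286.] palm [341. 248.]
top -40 [452. 300.] palm [459. 300.]
scene -26 [337. 282.] palm [338. 244.]
top -26 [446. 299.] palm [453. 299.]
scene 0 [331. 274.] palm [332. 238.]
top 0 [435. 297.] palm [442. 297.]
scene 26 [326. 268.] palm [327. 231.]
top 26 [425. 295.] palm [430. 295.]
scene 40 [323. 264.] palm [324. 228.]
top 40 [419. 294.] palm [424. 294.]
start scene [117.94966745 150.52995256]
tab scene [330.74845546 302.1603276 ]
tab top [431.07722715 296.31079606]
```

View pics/e.png

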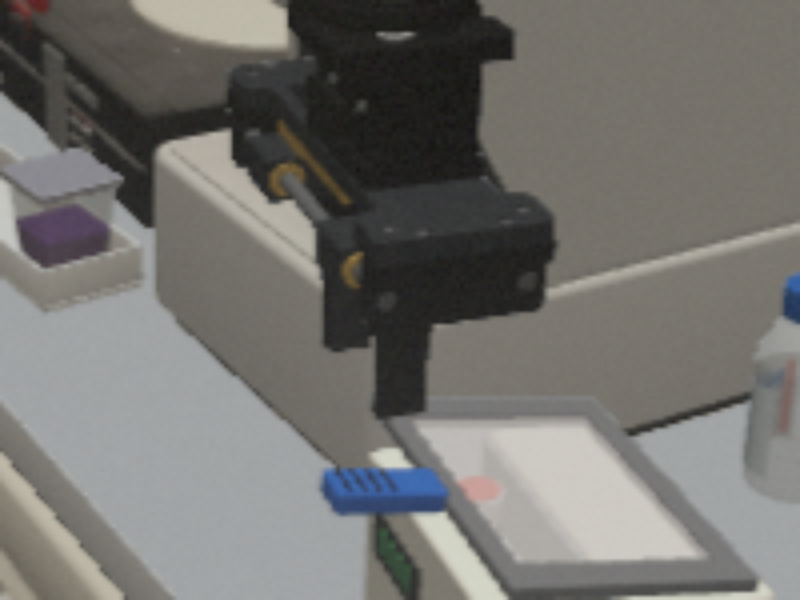

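The near finger hides the far one, and its tip is at about scene (338,282), where the calibration puts it. The tab lies straight below, so I descend and pinch.

```bash
python3 -m handwheel '[[[-0.001,0.005,0.093,0,0,-0.002,0.6],[-0.002,0.004,0.093,-0.001,0,-0.002,0.6],[-0.002,0.004,0.094,0,-0.001,-0.003,0.6],[-0.001,0.005,0.093,-0.001,0,-0.002,0.6],[0,0,0,0,0,0,0.6],[0,0,0,0,0,0,0],[0,0,0,0,0,0,0],[0,0,0,0,0,0,0]]]'; python3 -m handwheel '[[[0,0,0,0,0,0,0],[0,0,0,0,0,0,0]]]'
python3 - <<'E'
from h import *
H=np.array([608.8,-278.4,100]);hx=np.array([.983,-.186,0])
W=[]
for a in (20,30,40,50,60,70,80,90,98):
    t=np.radians(a);r=155*np.cos(t)-5*np.sin(t);P=H-hx*r;W.append((P[0],P[1],100+155*np.sin(t)+5*np.cos(t)-18.7,79.3))
plan(W,step=30,dec=3,grip=0);print(W[-1])
E
```

```text
clock: 3.75
eef_pos: [461.4, -247.5, 114.5]
tcp_rot: [[-0.984, 0.181, 0.002], [0.181, 0.984, 0.0], [-0.002, 0.001, -1.0]]
ft_force: [-2.1, -16.1, -1.2]
width: 29.7
finger_force: 8.1
clock: 4.0
eef_pos: [460.9, -250.7, 114.8]
tcp_rot: [[-0.983, 0.184, 0.003], [0.184, 0.983, -0.004], [-0.003, -0.003, -1.0]]
ft_force: [0.1, -13.0, -1.0]
width: 23.8
finger_force: 30.0
[[[-0.033,0.001,-0.121,-0.004,0.004,0.003,0],[-0.061,0,-0.121,0,0,0,0],[-0.081,0,-0.108,0,0,0,0],[-0.099,0,-0.092,0,0,0,0],[-0.113,0,-0.074,0,0,0,0],[-0.124,0,-0.053,0,0,0,0],[-0.132,0,-0.031,0,0,0,0],[-0.135,0,-0.007,0,0,0,0]]]
[[[-0.108,0,0.011,0,0,0,0]]]
end [ 634.9 -283.4  234. ] now [ 460.9 -250.7  114.8] 4.0
(np.float64(634.8722770856451), np.float64(-283.33330980460835), np.float64(234.09568515014308), 79.3)
```

```bash
python3 -m handwheel '[[[0,-0.01,0,0,0,0,0],[-0.033,0,-0.121,0,0,0,0],[-0.061,0,-0.121,0,0,0,0]]]'; python3 -m handwheel '[[[-0.081,0,-0.108,0,0,0,0],[-0.099,0,-0.092,0,0,0,0],[-0.113,0,-0.074,0,0,0,0]]]'
```

```text
clock: 4.38
eef_pos: [478.5, -254.2, 163.0]
tcp_rot: [[-0.983, 0.183, 0.001], [0.183, 0.983, -0.001], [-0.001, -0.001, -1.0]]
ft_force: [4.5, -9.4, -7.4]
width: 23.8
finger_force: 30.0
clock: 4.75
eef_pos: [535.8, -265.3, 218.0]
tcp_rot: [[-0.983, 0.183, -0.0], [0.183, 0.983, -0.001], [0.0, -0.001, -1.0]]
ft_force: [-0.7, -9.0, -6.8]
width: 23.7
finger_force: 30.0
```

```bash
python3 -m handwheel '[[[-0.124,-0.005,-0.053,0,0,0,0],[-0.132,-0.005,-0.031,0,0,0,0],[-0.135,0,-0.007,0,0,0,0],[-0.108,0,0.011,0,0,0,0],[0,0,0,0,0,0,0]]]'
python3 - <<'E'
from h import *
S=ctrl.get_image('scene')[:,:,::-1];cv2.imwrite('pics/f.png',cv2.resize(S[130:390,240:480],None,fx=2.2,fy=2.2))
E
```

```text
clock: 5.38
eef_pos: [635.4, -284.7, 233.6]
tcp_rot: [[-0.983, 0.182, 0.002], [0.182, 0.983, -0.001], [-0.002, -0.001, -1.0]]
ft_force: [1.3, -4.0, 2.7]
width: 23.7
finger_force: 30.0
```

View pics/f.png

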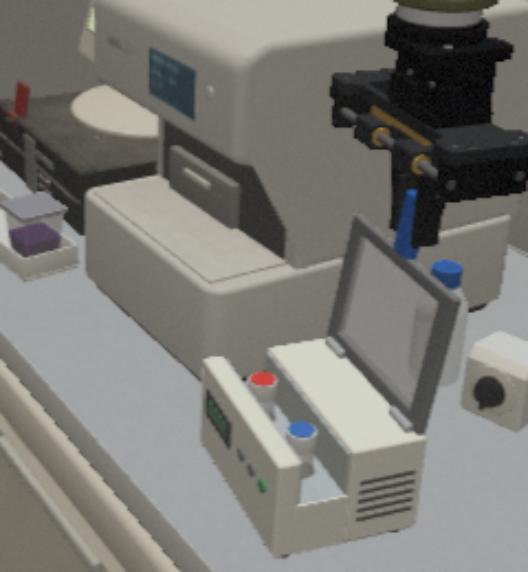

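The cover stands upright. The caps are visible at about scene (359,303) for red and (377,325) for blue. I release, back off and measure both caps from the two views.

```bash
python3 -m handwheel '[[[0,0,0,0,0,0,0.5],[0,0,0,0,0,0,0.5],[0,0,0,0,0,0,0.5],[0,0,-0.2,0,0,0,0.5],[0,0,-0.2,0,0,0,0.5],[0.2,0.05,0,0,0,0,0.5],[0.25,0.1,0,0,0,0,0.5],[0.25,0.2,0,0,0,0,0.5]]]'
python3 -m handwheel '[[[0.25,0.2,0,0,0,0,0.5],[0.05,0.2,0,0,0,0,0.5],[0,0,0,0,0,0,0.5]]]'
python3 - <<'E'
from h import *
S=ctrl.get_image('scene');T=ctrl.get_image('top')
cv2.imwrite('pics/g.png',T[...,::-1])
X={}
for nm,lo,hi in(('red',(0,110,60),(10,255,255)),('blue',(100,110,60),(125,255,255))):
    cs,_,a=mask(S,(345,285,390,335),lo,hi);ct,m,b=mask(T,(405,255,460,285),lo,hi)
    print(nm,cs,a,ct,b)
    if a and b: X[nm]=tri({'scene':cs,'top':ct});print(X[nm],plane('top',ct,94),plane('scene',cs,94))
d=X['red'][0]-X['blue'][0];print('yaw',np.degrees(np.arctan2(d[1],d[0])),np.linalg.norm(d))
E
```

```text
clock: 6.42
eef_pos: [508.6, -190.2, 312.9]
tcp_rot: [[-0.983, 0.183, 0.001], [0.183, 0.983, 0.001], [-0.001, 0.001, -1.0]]
ft_force: [0.1, 1.6, 1.0]
width: 43.6
finger_force: 0.0
clock: 6.8
eef_pos: [466.6, -98.1, 313.7]
tcp_rot: [[-0.985, 0.175, 0.002], [0.175, 0.985, 0.003], [-0.001, 0.004, -1.0]]
ft_force: [0.2, -0.0, 0.0]
width: 43.6
finger_force: 0.0
red [359.16071429 301.57142857] 56 [416.33333333 264.83333333] 36
(array([ 540.43108004, -222.99987197,   94.14425428]), [0.4, 0.4]) [ 540.09112287 -222.80506913   94.        ] [ 540.95869568 -222.9557914    94.        ]
blue [376.59375 324.75   ] 64 [447.94 271.18] 50
(array([ 522.96992207, -303.16112537,   95.03472449]), [1.0, 1.0]) [ 522.1796903  -302.83488794   94.        ] [ 524.86550134 -302.31621819   94.        ]
yaw 77.71147833453584 82.04578917724454
```

Run:
```python
from h import *
plan([(475,-223,260,79.3),(539.5,-223.6,170,79.3),(539.5,-223.6,125,79.3)],step=45,dec=3,grip=.55)
```

```text
[[[-0.05,-0.196,0.089,0.001,0,0.002,0.55],[-0.05,-0.196,0.089,0.001,0.001,0.003,0.55],[-0.05,-0.197,0.089,0,0,0.002,0.55],[-0.106,0.019,0.15,0,0,0,0.55],[-0.106,0.019,0.15,0,0,0,0.55],[-0.105,0.019,0.15,0,0,0,0.55],[0,0,0.113,0,0,0,0.55],[0,0,0.112,0,0,0,0.55]]]
end [ 539.4 -223.6  125. ] now [ 466.8 -101.8  313.5] 6.9
```

```bash
python3 -m handwheel '[[[-0.05,-0.196,0.089,0,0,0.002,0.55],[-0.05,-0.196,0.089,0,0,0.003,0.55],[-0.05,-0.197,0.089,0,0,0.002,0.55],[-0.106,0.019,0.15,0,0,0,0.55],[-0.106,0.019,0.15,0,0,0,0.55],[-0.105,0.019,0.15,0,0,0,0.55],[0,0,0.113,0,0,0,0.55],[0,0,0.112,0,0,0,0.55]]]'
python3 -m handwheel '[[[0,0,0,0,0,0,0.55],[0,0,0,0,0,0,0.55]]]'
python3 - <<'E'
from h import *
s=ctrl.sense();p=s['eef_pos'];R=s['tcp_rot']
plan([(539.5,-223.6,66,79.3)],step=20,dec=3,grip=.55)
r=(250,180,450,330);cv2.imwrite('pics/g2.png',cv2.resize(ctrl.get_image('scene')[r[1]:r[3],r[0]:r[2],::-1],None,fx=4,fy=4))
for w in(-24,24):print((proj('scene',p+R[:,1]*w)-[250,180])*4)
E
```

```text
clock: 7.9
eef_pos: [539.1, -225.3, 123.6]
tcp_rot: [[-0.982, 0.188, -0.0], [0.188, 0.982, -0.0], [0.0, -0.0, -1.0]]
ft_force: [0.7, 1.0, 0.4]
width: 48.0
finger_force: 0.0
clock: 8.15
eef_pos: [539.7, -224.5, 125.7]
tcp_rot: [[-0.982, 0.187, 0.002], [0.187, 0.982, 0.001], [-0.002, 0.001, -1.0]]
ft_force: [-0.0, -0.8, 0.7]
width: 48.1
finger_force: 0.0
[[[0.001,0.001,0.099,0,0.001,-0.001,0.55],[0,0.001,0.1,0.001,0,-0.001,0.55],[0.001,0.002,0.099,0,0.001,0,0.55]]]
end [ 539.5 -223.6   66.1] now [ 539.7 -224.5  125.7] 8.15
[460.21672637 456.37816868]
[419.84095981 406.66239534]
```

View pics/g2.png

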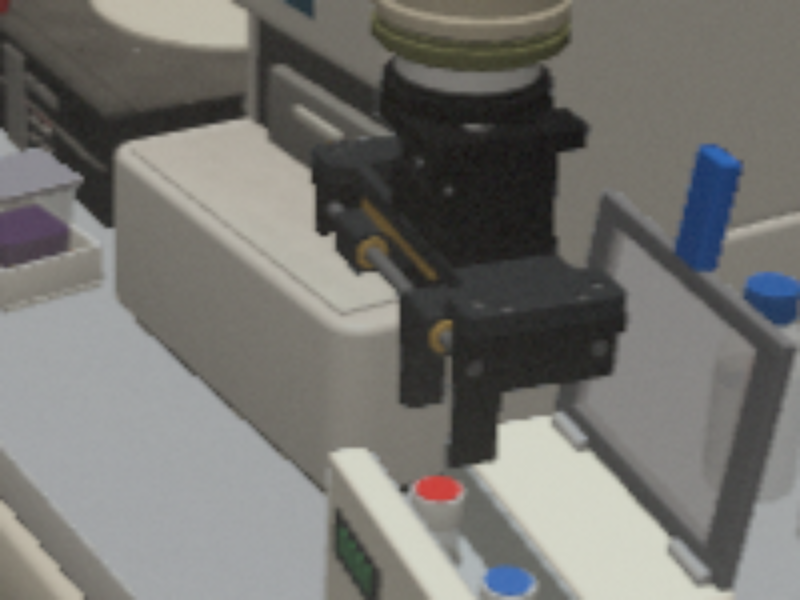

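The near fingertip is at about crop (472,460) and the red disc at (438,489), in column with the projected TCP (440). The cover still stands open, so I descend.

```bash
python3 -m handwheel '[[[0,0.001,0.099,0,0,0,0.55],[0,0.001,0.1,0,0,0,0.55],[0,0.002,0.099,0,0,0,0.55],[0,0,0,0,0,0,0.55]]]'; python3 -m handwheel '[[[0,0,0,0,0,0,0],[0,0,0,0,0,0,0],[0,0,0,0,0,0,0],[0,0,0,0,0,0,0]]]'
```

```text
clock: 8.7
eef_pos: [538.4, -221.9, 63.0]
tcp_rot: [[-0.983, 0.186, -0.003], [0.186, 0.983, 0.002], [0.003, 0.002, -1.0]]
ft_force: [-0.4, 0.2, 0.1]
width: 48.0
finger_force: 0.0
clock: 9.2
eef_pos: [540.0, -223.3, 65.9]
tcp_rot: [[-0.982, 0.187, 0.002], [0.187, 0.982, 0.0], [-0.002, 0.001, -1.0]]
ft_force: [-0.7, -3.3, 2.8]
width: 24.2
finger_force: 29.9
```

```bash
python3 -m handwheel '[[[0,0,-0.05,0,0,0,0],[0,0,-0.1,0,0,0,0],[0,0,-0.12,0,0,0,0],[0,0,-0.12,0,0,0,0],[0,0,-0.12,0,0,0,0],[0,0,-0.1,0,0,0,0],[0,0,-0.05,0,0,0,0],[0,0,0,0,0,0,0]]]'
python3 - <<'E'
from h import *
s=ctrl.sense();p=s['eef_pos'];R=s['tcp_rot']
r=(250,150,450,300);cv2.imwrite('pics/i.png',cv2.resize(ctrl.get_image('scene')[r[1]:r[3],r[0]:r[2],::-1],None,fx=4,fy=4))
for d in(-59,50):print((proj('scene',p+[0,0,-d-0])-[250,150])*4)
E
```

```text
clock: 10.2
eef_pos: [539.9, -222.4, 198.1]
tcp_rot: [[-0.983, 0.186, 0.002], [0.186, 0.983, 0.002], [-0.002, 0.002, -1.0]]
ft_force: [-0.5, 0.6, -0.1]
width: 24.3
finger_force: 29.9
[452.63041748 293.11913909]
[439.9910575  507.27526899]
```

View pics/i.png

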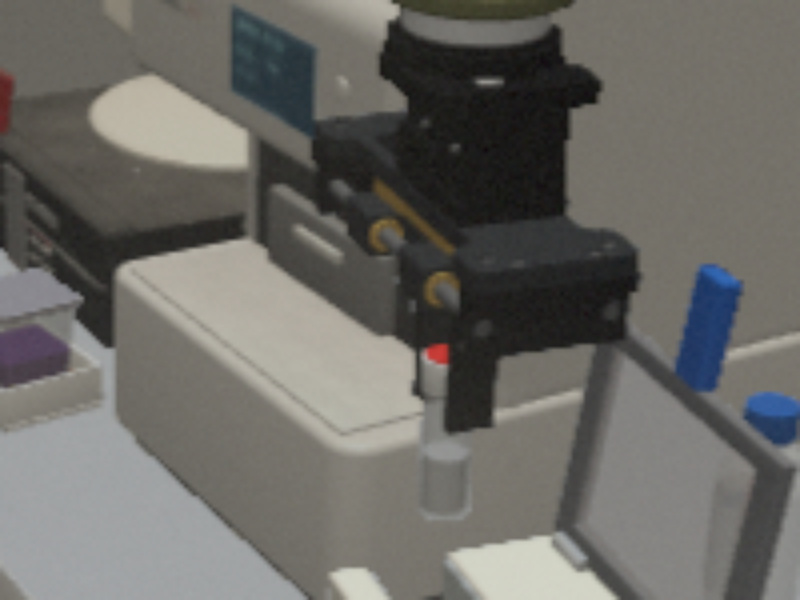

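The vial hangs upright: red cap at crop (438,355), bottom at (445,515), about 50 mm below the TCP as expected. Next is the carry path, plus a check of the carrier's pose in the scene view. The rim corners I read there are (215.6,220), (251.4,252.4), (275.4,241.6) and (238,215).

Run:
```python
from h import *
c=np.array([524.3,306.7]);a=np.radians(3.4);x=np.array([np.cos(a),np.sin(a)]);y=np.array([-x[1],x[0]])
px={(-1,1):(215.6,220),(-1,-1):(251.4,252.4),(1,-1):(275.4,241.6),(1,1):(238,215)}
P=[]
for (i,j),q in px.items():
    X=np.r_[c+i*37*x+j*107.5*y,30];t=proj('top',X);print(i,j,'proj',proj('scene',X).round(1),q,'scene@30',plane('scene',q,30).round(1),'plan',X.round(1));P.append(plane('scene',q,30))
print('mean',np.mean(P,0),'free',c+45*y)
plan([(440,-190,200,79.3),(440,0,200,86),(440,200,200,93.4),(521,340,190,93.4)],step=45,dec=3,grip=0)
```

```text
-1 1 proj [214.7 221.1] (215.6, 220) scene@30 [485.8 418.   30. ] plan [481.  411.8  30. ]
-1 -1 proj [249.4 250. ] (251.4, 252.4) scene@30 [493.  182.7  30. ] plan [493.7 197.2  30. ]
1 -1 proj [275.  243.4] (275.4, 241.6) scene@30 [573.3 211.   30. ] plan [567.6 201.6  30. ]
1 1 proj [238.6 215.8] (238, 215) scene@30 [555.7 422.8  30. ] plan [554.9 416.2  30. ]
mean [526.95076519 308.60821805  30.        ] free [521.63121319 351.62079226]
[[[0.173,0.022,-0.005,0.001,0,0,0],[0.173,0.022,-0.005,0.001,0,0,0],[0.173,0.022,-0.004,0.001,0.001,0,0],[0.035,0.187,0,0,0,-0.03,0],[0.031,0.187,0,0,0,-0.03,0],[0.027,0.188,0,0,0,-0.03,0],[0.022,0.189,0,0,0,-0.03,0],[0.017,0.189,0,0,0,-0.029,0]]]
[[[0.014,0.2,0,0,0,-0.033,0],[0.009,0.2,0,0,0,-0.033,0],[0.004,0.2,0,0,0,-0.033,0],[-0.002,0.2,0,0,0,-0.033,0],[-0.007,0.2,0,0,0,-0.033,0],[-0.111,0.169,0.012,0,0,0,0],[-0.112,0.168,0.012,0,0,0,0],[-0.111,0.169,0.013,0,0,0,0]]]
[[[-0.112,0.168,0.012,0,0,0,0]]]
end [521.  340.  190.1] now [ 539.5 -222.3  197.2] 10.25
```

```bash
python3 -m handwheel '[[[0.173,0.022,-0.005,0,0,0,0],[0.173,0.022,-0.005,0,0,0,0],[0.173,0.022,-0.004,0,0,0,0],[0.035,0.187,0,0,0,-0.03,0],[0.031,0.187,0,0,0,-0.03,0],[0.027,0.188,0,0,0,-0.03,0],[0.022,0.189,0,0,0,-0.03,0],[0.017,0.189,0,0,0,-0.03,0]]]'
python3 -m handwheel '[[[0.014,0.2,0,0,0,-0.033,0],[0.009,0.2,0,0,0,-0.033,0],[0.004,0.2,0,0,0,-0.033,0],[-0.002,0.2,0,0,0,-0.033,0],[-0.007,0.2,0,0,0,-0.033,0],[-0.111,0.169,0.012,0,0,0,0],[-0.112,0.168,0.012,0,0,0,0],[-0.111,0.169,0.013,0,0,0,0]]]'
python3 -m handwheel '[[[-0.11,0.168,0.012,0,0,0,0],[0,0,0,0,0,0,0],[0,0,0,0,0,0,0]]]'
python3 - <<'E'
from h import *
S=ctrl.get_image('scene')[:,:,::-1];T=ctrl.get_image('top')[:,:,::-1]
a=cv2.resize(S[130:270,180:300],None,fx=3.5,fy=3.5);b=cv2.resize(T[220:320,150:260],None,fx=3.5,fy=3.5);b=cv2.copyMakeBorder(b,0,len(a)-len(b),0,0,0)
cv2.imwrite('pics/j.png',np.hstack([a,b]))
plan([(522,346,90,93.4),(522,346,62,93.4)],step=22,dec=3,grip=0)
p=ctrl.sense()['eef_pos'];print((proj('scene',p-[0,0,50])-[180,130])*3.5, (proj('scene',[522,346,4])-[180,130])*3.5)
E
```

```text
clock: 11.25
eef_pos: [439.5, 0.9, 199.6]
tcp_rot: [[-0.998, 0.068, -0.0], [0.068, 0.998, 0.001], [0.0, 0.001, -1.0]]
ft_force: [0.2, 0.3, -0.9]
width: 24.5
finger_force: 29.9
clock: 12.25
eef_pos: [500.7, 305.8, 192.2]
tcp_rot: [[-0.998, -0.06, -0.0], [-0.06, 0.998, 0.001], [0.0, 0.001, -1.0]]
ft_force: [0.1, -0.2, -1.0]
width: 24.4
finger_force: 29.9
clock: 12.62
eef_pos: [520.2, 338.9, 190.0]
tcp_rot: [[-0.998, -0.06, -0.0], [-0.06, 0.998, -0.0], [0.0, -0.0, -1.0]]
ft_force: [-0.1, -0.4, -0.3]
width: 24.5
finger_force: 29.9
[[[-0.002,0.007,0.101,0,0,0,0],[-0.002,0.007,0.101,0,0,0,0],[-0.002,0.007,0.101,0,0,0,0],[-0.002,0.008,0.101,0.001,0,0,0],[-0.001,0.007,0.101,0,0.001,0,0],[0,0,0.07,0,0,0,0],[0,0,0.07,0,0,0,0]]]
end [521.9 346.   61.9] now [520.5 338.6 190.9] 12.725
[195.30976636 209.29714639] [201.97023661 368.33534096]
```

View pics/j.png

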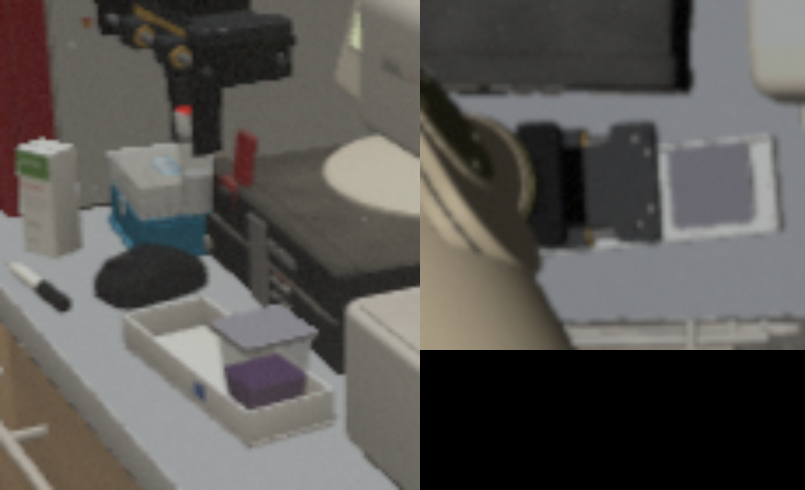

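```bash
python3 -m handwheel '[[[-0.002,0.007,0.101,0,0,0,0],[-0.002,0.007,0.101,0,0,0,0],[-0.002,0.007,0.101,0,0,0,0],[-0.002,0.008,0.101,0,0,0,0],[-0.001,0.007,0.101,0,0,0,0],[0,0,0.07,0,0,0,0],[0,0,0.07,0,0,0,0],[0,0,0,0,0,0,0]]]'; python3 -m handwheel '[[[0,0,0.015,0,0,0,0],[0,0,0.01,0,0,0,0],[0,0,0,0,0,0,0]]]'
```

```text
clock: 13.72
eef_pos: [521.6, 346.7, 60.9]
tcp_rot: [[-0.998, -0.06, -0.0], [-0.06, 0.998, 0.0], [0.0, 0.0, -1.0]]
ft_force: [-0.5, 0.1, -0.3]
width: 25.2
finger_force: 29.9
clock: 14.1
eef_pos: [522.2, 347.2, 57.3]
tcp_rot: [[-0.998, -0.06, 0.001], [-0.06, 0.998, 0.002], [-0.001, 0.002, -1.0]]
ft_force: [0.1, 0.0, -0.8]
width: 24.6
finger_force: 29.9
```

```bash
for i in 1; do python3 -m handwheel '[[[0,0,0.01,0,0,0,0],[0,0,0,0,0,0,0]]]'; python3 -m handwheel '[[[0,0,0.008,0,0,0,0],[0,0,0,0,0,0,0]]]'; done
```

```text
clock: 14.35
eef_pos: [522.1, 347.1, 55.0]
tcp_rot: [[-0.998, -0.06, 0.001], [-0.06, 0.998, 0.001], [-0.001, 0.001, -1.0]]
ft_force: [0.3, -0.1, -0.5]
width: 24.4
finger_force: 29.9
clock: 14.6
eef_pos: [522.4, 347.3, 53.8]
tcp_rot: [[-0.998, -0.06, 0.002], [-0.06, 0.998, 0.002], [-0.002, 0.002, -1.0]]
ft_force: [-0.3, 0.2, 2.9]
width: 24.4
finger_force: 29.9
```

```bash
python3 -m handwheel '[[[0,0,0,0,0,0,0.4],[0,0,0,0,0,0,0.5],[0,0,0,0,0,0,0.55],[0,0,0,0,0,0,0.55],[0,0,-0.1,0,0,0,0.55],[0,0,-0.15,0,0,0,0.55],[0,0,-0.2,0,0,0,0.55],[0,0,-0.25,0,0,0,0.55]]]'
python3 - <<'E'
from h import *
plan([(450,230,230,93.4),(450,0,245,86),(470,-210,310,79.3)],step=50,dec=3,grip=.55)
E
```

```text
clock: 15.6
eef_pos: [521.7, 346.7, 195.7]
tcp_rot: [[-0.998, -0.06, 0.001], [-0.06, 0.998, 0.001], [-0.001, 0.001, -1.0]]
ft_force: [0.2, 0.6, 0.1]
width: 47.8
finger_force: 0.0
[[[0.131,-0.187,-0.057,0.001,0,0,0.55],[0.131,-0.187,-0.058,0,0.001,0,0.55],[0.131,-0.187,-0.057,0.001,0,0.001,0.55],[0.014,-0.23,-0.015,0,0,0.033,0.55],[0.007,-0.23,-0.015,0,0,0.033,0.55],[0.002,-0.23,-0.015,0,0,0.033,0.55],[-0.004,-0.23,-0.015,0,0,0.033,0.55],[-0.011,-0.229,-0.015,0,0,0.032,0.55]]]
[[[-0.034,-0.208,-0.065,0,0,0.03,0.55],[-0.04,-0.207,-0.065,0,0,0.03,0.55],[-0.044,-0.206,-0.065,0,0,0.03,0.55],[-0.049,-0.205,-0.065,0,0,0.03,0.55],[-0.054,-0.205,-0.064,0,0,0.029,0.55]]]
end [ 469.9 -210.1  309.9] now [521.7 346.7 195.7] 15.6
```

```bash
python3 -m handwheel '[[[0.131,-0.187,-0.057,0,0,0,0.55],[0.131,-0.187,-0.058,0,0,0,0.55],[0.131,-0.187,-0.057,0,0,0,0.55],[0.014,-0.23,-0.015,0,0,0.033,0.55],[0.007,-0.23,-0.015,0,0,0.033,0.55],[0.002,-0.23,-0.015,0,0,0.033,0.55],[-0.004,-0.23,-0.015,0,0,0.033,0.55],[-0.011,-0.23,-0.015,0,0,0.033,0.55]]]'
python3 -m handwheel '[[[-0.034,-0.208,-0.065,0,0,0.03,0.55],[-0.04,-0.207,-0.065,0,0,0.03,0.55],[-0.044,-0.206,-0.065,0,0,0.03,0.55],[-0.049,-0.205,-0.065,0,0,0.03,0.55],[-0.054,-0.205,-0.065,0,0,0.03,0.55],[0,0,0,0,0,0,0.55]]]'
python3 - <<'E'
from h import *
S=ctrl.get_image('scene')[:,:,::-1];T=ctrl.get_image('top')[:,:,::-1]
a=cv2.resize(S[150:340,180:460],None,fx=2,fy=2);b=cv2.resize(T[240:310,160:260],None,fx=2.4,fy=2.4);b=cv2.copyMakeBorder(b,0,len(a)-len(b),0,0,0)
cv2.imwrite('pics/k.png',np.hstack([a,b]))
plan([(560,-270,315,79.3),(635.4,-284.7,300,79.3),(635.4,-284.7,234,79.3)],step=45,dec=3,grip=.55)
E
```

```text
clock: 16.6
eef_pos: [450.5, -1.7, 243.9]
tcp_rot: [[-0.998, 0.071, 0.003], [0.071, 0.998, 0.003], [-0.003, 0.003, -1.0]]
ft_force: [0.5, -1.0, 0.5]
width: 47.5
finger_force: 0.0
clock: 17.35
eef_pos: [469.9, -213.9, 309.2]
tcp_rot: [[-0.981, 0.192, 0.004], [0.192, 0.981, 0.0], [-0.004, 0.001, -1.0]]
ft_force: [-0.1, 0.5, -0.0]
width: 48.1
finger_force: 0.0
[[[-0.166,-0.07,-0.012,0.001,0.001,0,0.55],[-0.165,-0.07,-0.012,0.001,0,-0.001,0.55],[-0.166,-0.07,-0.012,0.001,0.001,0,0.55],[-0.192,-0.001,0.037,0,0,0,0.55],[-0.192,-0.001,0.038,0,0,0,0.55],[0,0,0.165,0,0,0,0.55],[0,0,0.165,0,0,0,0.55]]]
end [ 635.5 -284.6  234. ] now [ 470.3 -210.1  307.7] 17.45
```

View pics/k.png

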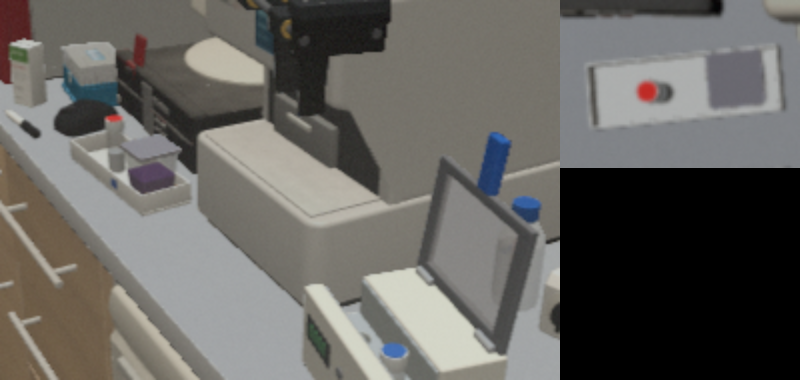

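The vial stands upright in the carrier (red disc at crop (115,118) scene and (648,91) top), clear of the jar. The blue vial is in its well and the cover is still up. Next I take the tab.

```bash
python3 -m handwheel '[[[-0.166,-0.07,-0.012,0,0,0,0.55],[-0.165,-0.07,-0.012,0,0,0,0.55],[-0.166,-0.07,-0.012,0,0,0,0.55],[-0.192,0,0.037,0,0,0,0.55],[-0.192,0,0.038,0,0,0,0.55],[0,0,0.1,0,0,0,0.55],[0,0,0.115,0,0,0,0.55],[0,0,0.115,0,0,0,0.55]]]'; python3 -m handwheel '[[[0,0,0,0,0,0,0],[0,0,0,0,0,0,0],[0,0,0,0,0,0,0],[0,0,0,0,0,0,0]]]'
python3 - <<'E'
from h import *
H=np.array([608.8,-279.2,100]);hx=np.array([.982,-.189,0])
p=ctrl.sense()['eef_pos'];W=[]
for a in list(range(88,0,-10))+[2,-1]:
    t=np.radians(a);r=155*np.cos(t)-5*np.sin(t);P=H-hx*r;W.append((P[0],P[1],100+155*np.sin(t)+5*np.cos(t)-18.7,79.3))
plan(W,step=30,dec=3,grip=0);print(np.round(W[-2],1))
E
```

```text
clock: 18.45
eef_pos: [636.1, -282.1, 232.4]
tcp_rot: [[-0.983, 0.184, 0.001], [0.184, 0.983, 0.003], [-0.0, 0.003, -1.0]]
ft_force: [0.1, -0.4, -0.3]
width: 47.7
finger_force: 0.0
clock: 18.95
eef_pos: [636.0, -284.9, 234.5]
tcp_rot: [[-0.982, 0.187, 0.003], [0.187, 0.982, 0.0], [-0.003, 0.001, -1.0]]
ft_force: [0.1, -2.7, 4.5]
width: 23.9
finger_force: 30.0
[[[0.141,0.002,-0.01,0.001,0.003,-0.001,0],[0.134,0.001,0.013,0,0,0,0],[0.131,0,0.035,0,0,0,0],[0.122,0.001,0.057,0,0,0,0],[0.111,0,0.078,0,0,0,0],[0.095,0,0.096,0,0,0,0],[0.077,0.001,0.111,0,0,0,0],[0.057,0,0.122,0,0,0,0]]]
[[[0.035,0,0.131,0,0,0,0],[0.01,0,0.081,0,0,0,0],[0.001,0,0.04,0,0,0,0]]]
end [ 456.6 -249.9   83.6] now [ 636.  -284.9  234.5] 18.95
[ 456.9 -250.    91.7   79.3]
```

```bash
python3 -m handwheel '[[[0.141,0.002,-0.01,0,0,0,0],[0.134,0.001,0.013,0,0,0,0],[0.131,0,0.035,0,0,0,0],[0.122,0.001,0.057,0,0,0,0]]]';python3 -m handwheel '[[[0.111,0,0.078,0,0,0,0],[0.095,0,0.096,0,0,0,0],[0.077,0.001,0.111,0,0,0,0],[0.057,0,0.122,0,0,0,0]]]'; python3 -m handwheel '[[[0.035,0,0.131,0,0,0,0],[0.01,0,0.08,0,0,0,0],[0,0,0,0,0,0,0]]]'
```

```text
clock: 19.45
eef_pos: [532.2, -264.7, 215.1]
tcp_rot: [[-0.982, 0.187, 0.004], [0.187, 0.982, -0.0], [-0.004, 0.0, -1.0]]
ft_force: [3.8, -6.2, -4.2]
width: 24.1
finger_force: 30.0
clock: 19.95
eef_pos: [466.1, -251.9, 133.3]
tcp_rot: [[-0.982, 0.187, 0.005], [0.187, 0.982, -0.0], [-0.005, 0.001, -1.0]]
ft_force: [7.8, -6.9, -0.3]
width: 23.7
finger_force: 30.0
clock: 20.32
eef_pos: [457.3, -250.2, 90.9]
tcp_rot: [[-0.982, 0.187, 0.003], [0.187, 0.982, -0.0], [-0.003, 0.0, -1.0]]
ft_force: [1.9, -5.2, -0.1]
width: 23.4
finger_force: 30.0
```

```bash
python3 -m handwheel '[[[0,0,0.015,0,0,0,0],[0,0,0,0,0,0,0]]]';python3 -m handwheel '[[[0,0,0.01,0,0,0,0],[0,0,0,0,0,0,0]]]'; python3 -m handwheel '[[[0,0,0.01,0,0,0,0],[0,0,0,0,0,0,0]]]'
```

```text
clock: 20.58
eef_pos: [457.4, -250.3, 89.6]
tcp_rot: [[-0.982, 0.187, 0.003], [0.187, 0.982, 0.001], [-0.003, 0.002, -1.0]]
ft_force: [-6.3, -0.9, 21.4]
width: 23.8
finger_force: 30.0
clock: 20.82
eef_pos: [457.7, -250.3, 88.7]
tcp_rot: [[-0.982, 0.187, 0.004], [0.187, 0.982, 0.002], [-0.004, 0.002, -1.0]]
ft_force: [-11.3, 1.9, 37.1]
width: 23.4
finger_force: 30.0
clock: 21.08
eef_pos: [458.2, -250.4, 87.1]
tcp_rot: [[-0.982, 0.187, 0.005], [0.187, 0.982, 0.001], [-0.005, 0.002, -1.0]]
ft_force: [-10.2, 2.7, 39.2]
width: 23.7
finger_force: 30.0
```

The hard stop at 37-39 N means the cover is shut. I release, rise and check.

```bash
python3 -m handwheel '[[[0,0,0,0,0,0,0.55],[0,0,0,0,0,0,0.55],[0,0,0,0,0,0,0.55],[0,0,-0.1,0,0,0,0.55],[0,0,-0.2,0,0,0,0.55],[0,0,-0.25,0,0,0,0.55],[0,0.2,-0.1,0,0,0,0.55],[0,0.25,-0.1,0,0,0,0.55]]]'
python3 -m handwheel '[[[0,0.25,0,0,0,0,0.55],[0,0.1,0,0,0,0,0.55],[0,0,0,0,0,0,0.55],[0,0,0,0,0,0,0.55]]]'
python3 - <<'E'
from h import *
S=ctrl.get_image('scene');T=ctrl.get_image('top')
B=((100,130,60),(125,255,255));cs,_,a=mask(S,(310,285,360,335),*B);ct,_,b=mask(T,(410,275,450,315),*B)
print(cs,a,ct,b,tri({'scene':cs,'top':ct}))
cv2.imwrite('pics/l.png',cv2.resize(S[180:390,180:460,::-1],None,fx=2.5,fy=2.5))
E
```

```text
clock: 22.08
eef_pos: [473.1, -160.3, 234.5]
tcp_rot: [[-0.982, 0.188, 0.001], [0.188, 0.982, 0.001], [-0.001, 0.002, -1.0]]
ft_force: [-0.1, 0.0, -0.6]
width: 47.5
finger_force: 0.0
clock: 22.58
eef_pos: [486.0, -93.1, 233.6]
tcp_rot: [[-0.982, 0.187, 0.001], [0.187, 0.982, 0.001], [-0.0, 0.001, -1.0]]
ft_force: [-0.1, 0.2, 0.3]
width: 48.2
finger_force: 0.0
[334.03041825 313.97718631] 263 [429.35294118 294.54545455] 187 (array([ 465.05975517, -251.5331434 ,  106.19990194]), [1.3, 1.3])
```

View pics/l.png

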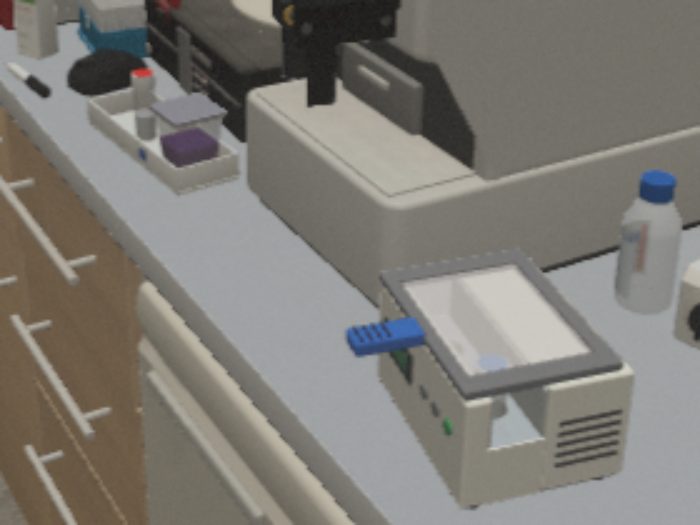

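The cover lies flat, with the tab at 106 mm against 105 mm nominal. The blue vial is still in its well, and the red vial and jar stand in the carrier.

```bash
python3 -c "
from station import ctrl
print(ctrl.job_done())"
```

```text
the job is handed in; nothing more can be done
None
```

The job is handed in at about 23 s of the 72 s: the red-disc vial stands upright in the carrier beside the jar, the blue-disc vial is still in its well, and the cover is shut again; no verdict came back.

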